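Load a neck insert into the feed chute's escapement

ROBOT

A 6-joint arm with a two-finger parallel gripper is mounted at the origin on a cart in front of the work surface, level with it; the furniture and walls round the work are solid. World frame = base frame: x ahead of the robot, y to its left, z up, the work surface at z = 0. Lengths are in mm, angles in rad, forces in N, time in s.
With the tool pointing down it reaches from about 250 to 775 mm from the base axis. Payload 4 kg.
Tool frame: the origin (TCP) lies at the very end of the fingers, on their centre line; the grasp point (between the pads) lies ctrl.grip_depth behind it (ctrl.grip_depth is the distance from the TCP to the grasp point, in mm); z points along the fingers, y is the line along which they close (so a half turn about z gives the same grasp; the last joint's range is limited). The gripper opens to 94 mm and grips with 3 to 60 N. Pads are 16 mm wide; open, the fingers measure 119 mm over their backs; the gripper's body (75 mm by 177 mm) begins 78 mm behind the grasp point.
Start: joints at [-1.452, 0.087, 1.371, -0, 1.684, -0.103], TCP at [120.988, -536.547, 205.506] pointing down, gripper open.
Joint ranges: [-3.1, 3.1], [-0.76, 2.03], [0.27, 2.55], [-1.08, 4.22], [0.17, 2.65], [-2.57, 2.57]. Speed limits (rad/s): [2.79, 2.79, 3.14, 3.14, 3.14, 3.14].

INTERFACE

Orientations are given as a unit quaternion [x, y, z, w].
In Python, from cell import ctrl gives the robot as it stands. The module is installed in compiled form; this text tells all that it offers.
- The arm moves only by the tool carry_out, never from a script. Its argument "targets" is text: rows parted by semicolons, each of 4 numbers parted by spaces: the shift along the tool's x, y, z in m, then the turn about the tool's z in degrees. In form: x y z yaw; .... A call has exactly 8 rows; each row is the pose to reach, as a shift and turn from the pose commanded when the call began, along the tool's axes at that moment; what a row does not reach only later rows make up. A row lasts 1/10 s, in which the tool goes at most 50 mm and 8.59 degrees, less where a joint would pass 70% of its speed; a pose out of reach is approached as far as the arm can. A call with a gripper value outside its range is refused whole. "claw" is the closure, from 0 (fully open) to 1 (shut), set as the call begins (left out, the last holds). The fingers move at their own pace and stop on an object; the grip force is fixed at half the most. Time passes only in rows, so rows that repeat a pose let the fingers close, or fill a call up. It gives the time, the measured TCP pose, the force, the opening and the grip force at its end, in the units of the state.
- ctrl.state(): the state, without advancing time (a new reading comes with each control period).
- ctrl.read_camera(name): name is "side" or "top"; returns a dict with "image" (480x640x3 uint8, blue, green, red), "fx", "fy", "cx", "cy" (pixels), "R" (3x3) and "t" (3): a world point X has camera coordinates R X + t. Camera axes: x right, y down, z forward; pixel columns grow to the right and rows downward; lengths in mm; the calibration is good to about 2 mm. A picture is of the moment at which its call begins. There is no depth.
- ctrl.finish_job(): hands the job in; it is judged then, once.
The state is a dict: "time_s": time; "joint_positions": joint angles; "qvel": joint speeds; "tau": joint torques, N m; "ee_pos": TCP position; "eef_rot": TCP orientation; "ft_force": force on the tool from outside, world axes, zero at the start; "ft_torque": the same for the moment, N m; "width": opening from 0.0 (shut) to 1.0 (fully open); "gripper_force": force on a finger pad.
Only numpy, scipy, OpenCV 4.12 (cv2) and the standard library are available. Lean on these libraries where they do the work, as an engineer would, in place of code of your own. Each camera call takes 0.05 s, during which the arm holds its last target. There are 200 camera calls.

TASK

Take the smaller of the two square-footed steel neck inserts from the firebrick, stand it flat in the flared upper end of the sloping feed chute and let go. Then push it down the chute, past the spring pawl, and gently on against the escapement's sprung stop until the pawl drops in behind it and it stays there by itself. The stop head is only clamped by hand, so do not force it off its setting, and leave everything else where it is.

Things in the scene. Friction and masses are not known exactly. Their poses are not given: they have to be found in the camera images.
- insert_40: the neck insert to load, plain steel: a foot 40 x 40 mm and 32 mm high with a round spigot 28 mm across and 20 mm high on its middle (52 mm high in all), about 0.26 kg. Origin: centre of its underside, z up, x and y square to the foot's sides
- insert_52: the larger insert, same form and height but with a foot 52 x 52 mm; it does not fit the chute and stays on the firebrick. Origin: centre of its underside
- firebrick: insulating firebrick lying flat, 227 x 114 mm, 44 mm high, fixed, on which both inserts stand. Origin: centre of its underside
- chute: the steel feed chute, fixed: floor sloping 12 degrees with two side rails 8 mm high, 43 mm apart, flared to 58 mm at the upper end; on a foot plate 250 x 76 mm. An insert does not slide down it by itself. Origin: middle of the foot plate's underside; x level, towards the low end, z up
- load_spot (a point): point on the chute's floor, on its centre line in the flared upper end: the place to stand the insert, foot square to the chute. x points down the chute along the floor, z square off the floor, y across it. The floor runs from x = -32 to +240 mm, the rails are parallel from x = +29 mm. A home insert's centre is at x = 113 to 162 mm, by the setting of the head
- escapement: guide bar on the chute's +y side with a hand-clamped head, set anywhere in 46 mm (not reported), that carries pawl and stop. Stop: sprung pad, 20 mm across, 22 mm above the floor, gives 1.5 N/mm for 6.5 mm; the pawl drops once it is 2 mm in, at 7 to 11 N of push in all. Over 20 N on it is forcing; from 30 N the head slips. Origin and axes as the chute's, not the head's
- pawl (a joint): angle of the pawl, a sideways sprung finger 8.5 to 16 mm above the chute floor that reaches over the +y rail into the path: 0 sprung in, about 0.08 while an insert passes. So push on the insert's foot 18 to 32 mm above the floor. It first resists with the insert's centre 54 to 103 mm down from the load spot, by some 2 to 5 N; that is not yet the stop
- ball_stand_1: weighted stand with a black ball on a rod, 155 mm high, a bystander. Origin: centre of its underside
- pick_in_block: wood-handled pick standing in its block, 231 mm high, a bystander. Origin: centre of its underside
- cap_tin: open tin of ornament caps, 70 mm across, 32 mm high, a bystander. Origin: centre of its underside
- cork_block: cork pad, 64 x 73 x 24 mm, a bystander. Origin: centre of its underside
- pliers: black-handled pliers lying flat, 14 mm high, a bystander. Origin: middle of its underside
- tweezers: steel tweezers lying flat, 9 mm high, a bystander. Origin: middle of its underside

How it is judged:
By the outcome, as a careful person would: the job done as asked, in the order asked, and still so for the second after the job is handed in, with the robot touching nothing.
It also fails if it takes over 67 s, if anything falls off the work surface, if the arm or the gripper's body presses on something with over 40 N, if the wrist force passes 120 N, or if a joint passes its speed limit or range.

## Working session

There is one attempt and no reset: what is moved stays moved. The work goes in short steps, Python scripts to look and compute and a tool call to move; the robot and the scene stay as the last step left them, time stands still between calls to the robot, and variables do not carry over. Pictures are saved under pics/ and viewed, at most 10 in all, crops included, and the job is handed in when it is done.

Besides the shell and the picture viewer there is one more tool, called after "Emit:" by a JSON object that holds its "method" and its "body", one argument or row to a line. carry_out: Moves the arm, as the interface text tells. Its arguments: {"type":"object","properties":{"targets":{"type":"string"},"claw":{"type":"number"}},"required":["targets"]}

```bash
mkdir -p pics; cat > h.py <<'E'
import numpy as np, cv2
from cell import ctrl
def cam(n,f=None):
    c=ctrl.read_camera(n)
    if f: cv2.imwrite('pics/'+f,c['image'])
    return c
def ray(c,u,v):
    R=np.array(c['R']);t=np.array(c['t'])
    o=-R.T@t; d=R.T@np.array([(u-c['cx'])/c['fx'],(v-c['cy'])/c['fy'],1]); return o,d/np.linalg.norm(d)
def onz(c,u,v,z):
    o,d=ray(c,u,v); return o+d*(z-o[2])/d[2]
def proj(c,X):
    p=np.array(c['R'])@np.array(X,float)+np.array(c['t']); return np.array([c['fx']*p[0]/p[2]+c['cx'],c['fy']*p[1]/p[2]+c['cy']])
E
python3 - <<'E'
from h import *
for n in('top','side'):
    c=cam(n,n+'0.png'); print(n,ray(c,320,240),c['fx'])
s=ctrl.state();print(s,ctrl.grip_depth)
E
```

```text
top (array([ 466.10532997,   37.40157398, 1331.47584955]), array([ 0.02243643,  0.00207471, -0.99974612])) 537.8093090126897
side (array([ 305.26379064, 1174.14578557,  906.31382372]), array([ 0.17151828, -0.79330786, -0.58416104])) 568.9498715117294
{'time_s': 0.1, 'joint_positions': array([-1.45207231e+00,  8.78852766e-02,  1.37209161e+00,  1.67311214e-05,
        1.68360843e+00, -1.03097622e-01]), 'qvel': array([-0.00059733, -0.00097853, -0.00307422,  0.0006303 ,  0.00054048,
        0.00316575]), 'tau': array([ 1.68273276e-03, -3.41253054e+01, -3.03302050e+01,  7.20415707e-02,
        3.04662553e-02, -1.01891494e-04]), 'ee_pos': array([ 120.94740522, -536.02951782,  204.4247818 ]), 'eef_rot': array([ 9.93855101e-01,  1.10684440e-01,  5.28581312e-07, -9.96369957e-04]), 'ft_force': array([ 0.01138382, -0.16885645, -0.17148555]), 'ft_torque': array([-0.00711478, -0.00511299, -0.00436529]), 'gripper_force': 0.0, 'width': 0.9998519635398856} 18.8
```

View pics/top0.png

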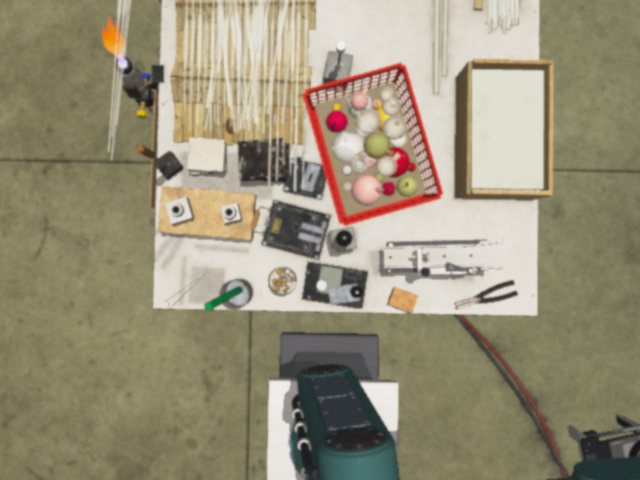

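View pics/side0.png

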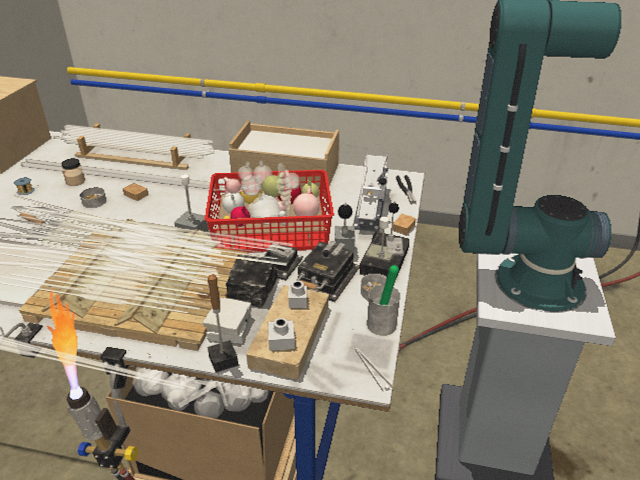

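The top view shows the insert_40 at about (232,213), insert_52 at (178,210), both on the firebrick. The chute runs from (380,258) to (490,258). Next I'll make enlarged crops for measuring.

```bash
python3 - <<'E'
from h import *
t=cv2.imread('pics/top0.png');s=cv2.imread('pics/side0.png')
r=lambda i,x,y,w,h,k:cv2.resize(i[y:y+h,x:x+w],None,fx=k,fy=k,interpolation=cv2.INTER_CUBIC)
a=r(t,370,230,160,60,5)       # 800x300
b=r(t,200,190,60,45,6)        # 360x270
d=r(s,345,145,80,54,5)       # 400x270
o=np.zeros((600,800,3),np.uint8);o[:300]=a;o[300:570,:360]=b;o[300:570,400:800]=d
cv2.imwrite('pics/c1.png',o)
c=cam('top')
print('i40 top',onz(c,232,209,96),'i52',onz(c,178,207,96))
print('chute ends',onz(c,380,258,60),onz(c,490,258,30))
c=cam('side');print('side i40',onz(c,298,287,96))
E
```

```text
i40 top [561.44128607 243.90350987  96.        ] i52 [563.75261217 368.42795364  96.        ]
chute ends [ 454.77076076 -102.42709645   60.        ] [ 459.47749217 -371.39878435   30.        ]
side i40 [551.99977177 256.04315537  96.        ]
```

View pics/c1.png

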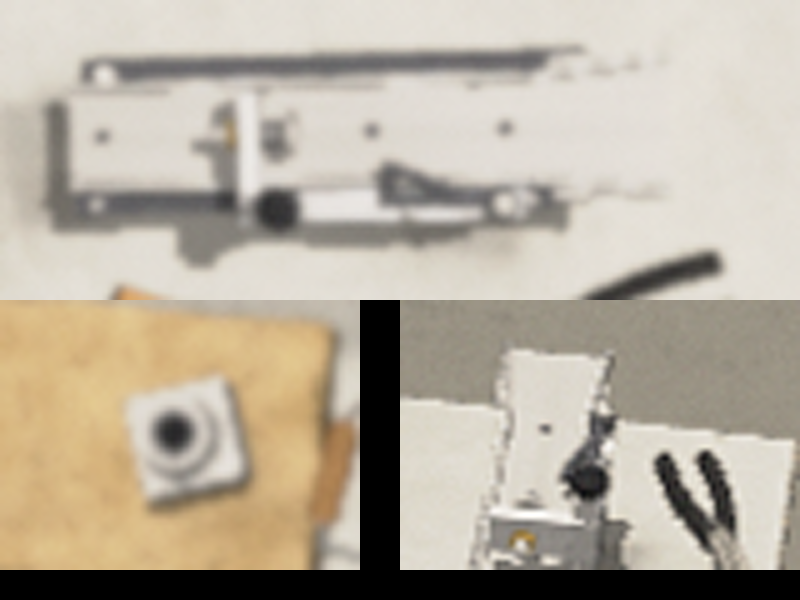

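The enlarged view shows the chute's upper, flared end on the right (world −y), with the escapement on the robot's side and the stop bar at top-image column ~418. The floor holes are at about (390,257), (444,256) and (471,255.6). The insert is turned about 15° in the image. Next I'll raise the contrast to find the flare end.

```bash
python3 - <<'E'
from h import *
t=cv2.imread('pics/top0.png');s=cv2.imread('pics/side0.png')
def r(i,x,y,w,h,k,lo,hi):
    g=cv2.cvtColor(i,cv2.COLOR_BGR2GRAY)[y:y+h,x:x+w].astype(float)
    g=np.clip((g-lo)/(hi-lo),0,1)*255
    return cv2.resize(g.astype(np.uint8),None,fx=k,fy=k,interpolation=cv2.INTER_CUBIC)
a=r(t,430,228,100,50,8,185,240)
b=r(s,340,140,100,25,8,100,240); b2=r(s,340,140,80,100,2,100,240)
o=np.zeros((600,800),np.uint8);o[:400]=a;o[400:600]=b
cv2.imwrite('pics/c2.png',o)
c=cam('top');d=cam('side')
def tri(p,q):
    o1,a=ray(c,*p);o2,b=ray(d,*q)
    k=np.linalg.lstsq(np.c_[a,-b],o2-o1,rcond=None)[0]
    P,Q=o1+a*k[0],o2+b*k[1];return ((P+Q)/2).round(1),np.linalg.norm(P-Q).round(1)
print(tri((471,255.6),(374,170.6)),tri((444,256),(374,170.6)),tri((503.6,242.4),(367,155)),tri((503.6,268.4),(387,155.4)))
hs=cv2.cvtColor(t,cv2.COLOR_BGR2HSV)[190:235,200:265]
m=((hs[...,1]<50)).astype(np.uint8)
m2=np.zeros_like(m);n,l,st,ce=cv2.connectedComponentsWithStats(m)
k=l[20,30];m2=(l==l[22,34]).astype(np.uint8)
cn=max(cv2.findContours(m2,cv2.RETR_EXTERNAL,cv2.CHAIN_APPROX_NONE)[0],key=cv2.contourArea)
print(cv2.minAreaRect(cn),cv2.boundingRect(cn))
E
```

```text
(array([ 464.4, -307.6,   94. ]), np.float64(0.3)) (array([ 459.6, -237.3,  132.3]), np.float64(5.9)) (array([ 496.2, -378. ,  106.3]), np.float64(0.5)) (array([ 436.2, -376.4,  113. ]), np.float64(1.5))
((30.68824005126953, 22.84705924987793), (17.788297653198242, 17.67983627319336), 77.47119140625) (21, 13, 20, 20)
```

View pics/c2.png

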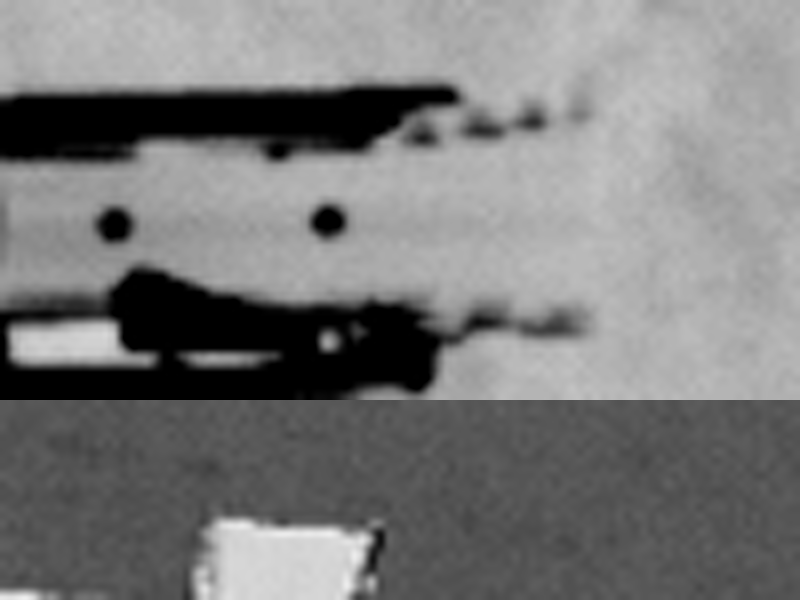

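The flare end is at about (503.7,255) in the top view and (376.8,155.5) in the side view. The floor holes triangulate well (residual 0.3 mm). Next I'll work out the chute frame, the insert pose and the knob height.

```bash
cat >> h.py <<'E'
def tri(c,p,d,q):
    o1,a=ray(c,*p);o2,b=ray(d,*q)
    k=np.linalg.lstsq(np.c_[a,-b],o2-o1,rcond=None)[0]
    P,Q=o1+a*k[0],o2+b*k[1];return ((P+Q)/2).round(1),np.linalg.norm(P-Q).round(1)
E
python3 - <<'E'
from h import *
c=cam('top');d=cam('side')
print('end',tri(c,(503.7,255),d,(376.8,155.5)),'knob',tri(c,(425.6,272),d,(383,181)))
print('spigot',onz(c,228.8,212,96),'foot',onz(c,230.7,212.9,62))
# holes on the sloped plane through hole2
P=tri(c,(471,255.6),d,(374,170.6))[0]; n=np.array([0,np.sin(np.radians(12)),np.cos(np.radians(12))])
for u,v in((390.4,257.4),(444.3,256.1),(471,255.6),(503.7,255),(484,273)):
    o,r=ray(c,u,v); X=o+r*((P-o)@n)/(r@n); print(X.round(1))
# side view check of insert: spigot top ellipse
s=d['image'][270:315,280:320]; cv2.imwrite('pics/x.png',s)
a=[onz(c,230.7-9*np.sin(q),212.9-9*np.cos(q),62) for q in (0.2180,0.218+np.pi)];v=a[0]-a[1];print('yaw',np.degrees(np.arctan2(v[1],v[0])))
print([proj(d,(561,246,96)),proj(d,(561,246,44))])
E
```

```text
end (array([ 466.9, -377.9,  108.2]), np.float64(0.8)) knob (array([ 425.8, -197.8,  125.1]), np.float64(0.4))
spigot [554.38572543 251.10796873  96.        ] foot [554.76613029 252.4424686   62.        ]
[ 456.6 -127.5   55.7]
[ 462.2 -249.2   81.6]
[ 464.5 -307.6   94. ]
[ 467.3 -377.6  108.9]
[ 425.3 -336.   100. ]
yaw 13.825525274712396
[array([295.15872221, 283.50756864]), array([295.5800763 , 301.22359516])]
```

Emit:
{"method": "carry_out", "body": {
  "targets": "0.03 -0.034 -0.01 -5; 0.06 -0.067 -0.02 -10; 0.09 -0.101 -0.02 -15; 0.12 -0.135 -0.02 -20; 0.15 -0.168 -0.02 -25; 0.18 -0.202 -0.02 -30; 0.21 -0.236 -0.02 -35; 0.24 -0.27 -0.02 -40",
  "claw": 0
}}

```text
time_s: 1.2
ee_pos: [296.2, -218.7, 225.8]
eef_rot: [0.895, 0.445, 0.0, 0.001]
ft_force: [1.1, 0.1, 1.0]
width: 1.004
gripper_force: 0.0
```

Emit:
{"method": "carry_out", "body": {
  "targets": "0.047 -0.007 0 -5; 0.094 -0.014 0 -10; 0.141 -0.021 0 -15; 0.188 -0.028 0 -20; 0.235 -0.035 0 -25; 0.282 -0.042 0 -30; 0.329 -0.049 0 -35; 0.376 -0.056 0 -40"
}}

```text
time_s: 2.0
ee_pos: [479.6, 114.8, 225.7]
eef_rot: [0.689, 0.725, 0.0, 0.0]
ft_force: [0.5, -1.7, 0.5]
width: 1.002
gripper_force: 0.0
```

```bash
cat > go.py <<'E'
import sys
from h import *
# usage: go.py X Y Z angle : shift in tool axes from measured pose
X,Y,Z,A=map(float,sys.argv[1:5]);s=ctrl.state();q=s['eef_rot'];a=2*np.arctan2(q[1],q[0])
d=np.array([X,Y,Z])-s['ee_pos'];w=(A-np.degrees(a)+180)%360-180
print('pos',s['ee_pos'].round(1),'ang',np.degrees(a).round(1),'shift',(d[0]*np.cos(a)+d[1]*np.sin(a)).round(1),(d[0]*np.sin(a)-d[1]*np.cos(a)).round(1),-d[2].round(1),'yaw',-w.round(1),'F',s['ft_force'].round(1),'t',s['time_s'])
E
python3 go.py 554.5 252 120 103.5
```

```text
pos [479.6 114.8 225.7] ang 93.0 shift 133.2 81.9 105.7 yaw -10.5 F [ 0.5 -1.7  0.5] t 2.0
```

Emit:
{"method": "carry_out", "body": {
  "targets": "0.03 0.018 0.01 -2; 0.06 0.036 0.025 -4; 0.09 0.054 0.04 -6; 0.115 0.07 0.055 -8; 0.13 0.08 0.07 -10; 0.133 0.082 0.08 -10.5; 0.133 0.082 0.08 -10.5; 0.133 0.082 0.08 -10.5"
}}

```text
time_s: 2.8
ee_pos: [554.4, 248.6, 145.8]
eef_rot: [0.622, 0.783, -0.0, 0.0]
ft_force: [-0.2, -0.3, 1.0]
width: 1.0
gripper_force: 0.0
```

```bash
python3 go.py 554.5 252 56 103.5; python3 - <<'E'
from h import *
c=cam('top');d=cam('side')
r=lambda i,x,y,w,h,k:cv2.resize(i['image'][y:y+h,x:x+w],None,fx=k,fy=k,interpolation=cv2.INTER_CUBIC)
o=np.zeros((520,800,3),np.uint8);o[:480,:400]=r(c,190,170,100,120,4);o[:480,400:]=r(d,250,220,100,120,4)
cv2.imwrite('pics/g1.png',o)
p=ctrl.state()['ee_pos'];print(proj(c,p),proj(d,p),proj(d,(554.5,252,76)))
E
```

```text
pos [554.4 248.6 145.8] ang 103.1 shift 3.3 0.9 89.8 yaw -0.4 F [-0.2 -0.3  1. ] t 2.8
[225.95673217 210.04444498] [297.15081155 266.41970719] [297.49358018 292.58741606]
```

View pics/g1.png

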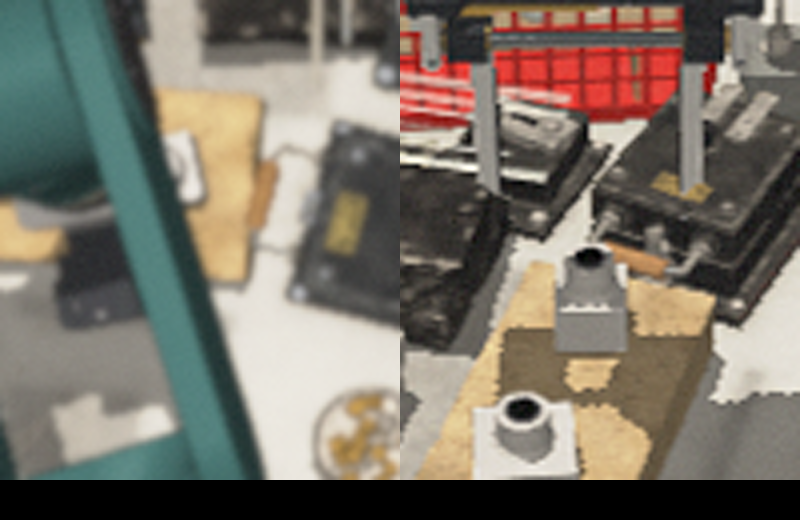

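The side view shows both fingertips level at (372,267) and (423,267). Their midpoint (297.4) is in line with the insert's spigot at 297.5, so I'll descend and grip.

Emit:
{"method": "carry_out", "body": {
  "targets": "0.003 0.001 0.03 0; 0.003 0.001 0.06 0; 0.003 0.001 0.075 0; 0.003 0.001 0.085 0; 0.003 0.001 0.09 0; 0.003 0.001 0.09 0; 0.003 0.001 0.09 0; 0.003 0.001 0.09 0"
}}

```text
time_s: 3.7
ee_pos: [555.8, 252.8, 56.9]
eef_rot: [0.621, 0.784, 0.001, 0.001]
ft_force: [-0.0, -0.6, 0.5]
width: 1.0
gripper_force: 0.0
```

Emit:
{"method": "carry_out", "body": {
  "targets": "0 0 0 0; 0 0 0 0; 0 0 0 0; 0 0 0 0; 0 0 0 0; 0 0 0 0; 0 0 0 0; 0 0 0 0",
  "claw": 1
}}

```text
time_s: 4.5
ee_pos: [554.9, 252.6, 55.4]
eef_rot: [0.621, 0.784, -0.0, 0.0]
ft_force: [-0.3, -0.4, -0.1]
width: 0.422
gripper_force: 29.9
```

Emit:
{"method": "carry_out", "body": {
  "targets": "0 0 -0.02 0; 0 0 -0.05 0; 0 0 -0.09 0; 0 0 -0.13 0; 0 0 -0.15 0; 0 0 -0.16 0; 0 0 -0.165 0; 0 0 -0.165 0"
}}

```text
time_s: 5.3
ee_pos: [554.6, 252.5, 219.4]
eef_rot: [0.621, 0.784, -0.001, -0.0]
ft_force: [-0.1, 0.6, -1.9]
width: 0.426
gripper_force: 29.9
```

```bash
python3 go.py 465.8 -346.4 220 92.4
```

```text
pos [554.6 252.5 219.4] ang 103.2 shift -562.7 -223.2 -0.6 yaw 10.8 F [-0.1  0.6 -1.9] t 5.3
```

Emit:
{"method": "carry_out", "body": {
  "targets": "-0.02 -0.008 0 1; -0.055 -0.022 0 2; -0.095 -0.038 0 4; -0.135 -0.054 0 6; -0.175 -0.069 0 8; -0.215 -0.085 0 10; -0.255 -0.101 0 10.8; -0.295 -0.117 0 10.8"
}}

```text
time_s: 6.1
ee_pos: [506.9, -62.7, 218.0]
eef_rot: [0.692, 0.722, -0.001, -0.002]
ft_force: [-0.4, -1.0, -2.7]
width: 0.421
gripper_force: 29.9
```

```bash
python3 go.py 465.8 -346.4 180 92.4
```

```text
pos [506.9 -62.7 218. ] ang 92.4 shift -281.7 -52.9 38.0 yaw 0.0 F [-0.4 -1.  -2.7] t 6.1
```

Emit:
{"method": "carry_out", "body": {
  "targets": "-0.04 -0.008 0 0; -0.08 -0.016 0 0; -0.125 -0.024 0 0; -0.17 -0.033 0 0; -0.21 -0.041 0 0; -0.25 -0.049 0 0; -0.275 -0.053 0.015 0; -0.283 -0.053 0.03 0"
}}

```text
time_s: 6.9
ee_pos: [465.9, -348.5, 187.6]
eef_rot: [0.693, 0.721, -0.0, -0.002]
ft_force: [0.5, 0.9, -2.5]
width: 0.422
gripper_force: 29.9
```

Emit:
{"method": "carry_out", "body": {
  "targets": "0 0 0.01 0; 0 0 0.015 0; 0 0 0.015 0; 0 0 0.015 0; 0 0 0.015 0; 0 0 0.015 0; 0 0 0.015 0; 0 0 0.015 0"
}}

```text
time_s: 7.7
ee_pos: [467.4, -346.3, 175.9]
eef_rot: [0.692, 0.722, -0.0, 0.0]
ft_force: [0.3, 0.0, -1.4]
width: 0.422
gripper_force: 29.9
```

```bash
python3 go.py 465.8 -346.4 118 92.4; python3 - <<'E'
from h import *
c=cam('top');d=cam('side')
r=lambda i,x,y,w,h,k:cv2.resize(i['image'][y:y+h,x:x+w],None,fx=k,fy=k,interpolation=cv2.INTER_CUBIC)
o=np.zeros((480,800,3),np.uint8);o[:,:400]=r(c,430,215,100,120,4);o[:,400:]=r(d,340,110,66,80,6)[:,:400][:480]  if 0 else r(d,330,100,80,96,5)
cv2.imwrite('pics/g2.png',o)
p=ctrl.state()['ee_pos'];print(proj(c,p),proj(d,p),'load',proj(d,(465.8,-346.4,102)),proj(c,(465.8,-346.4,102)))
E
```

```text
pos [ 467.4 -346.3  175.9] ang 92.4 shift 0.0 -1.6 57.9 yaw 0.0 F [ 0.3  0.  -1.4] t 7.7
[499.69235452 254.8527384 ] [376.50823726 139.65811489] load [375.44691474 162.11498713] [488.97838562 255.3698685 ]
```

View pics/g2.png

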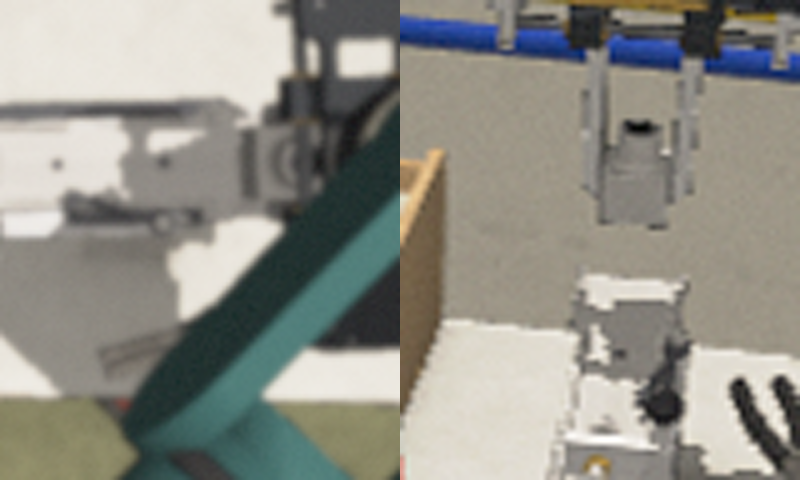

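The side view shows the held insert (columns 600–667 of the crop) centred on the flare (580–688). I'll lower it gently until it touches.

Emit:
{"method": "carry_out", "body": {
  "targets": "0 -0.001 0.02 0; 0 -0.001 0.036 0; 0 -0.001 0.045 0; 0 -0.001 0.049 0; 0 -0.001 0.051 0; 0 -0.001 0.052 0; 0 -0.001 0.052 0; 0 -0.001 0.052 0"
}}

```text
time_s: 8.6
ee_pos: [466.7, -346.7, 124.2]
eef_rot: [0.692, 0.722, -0.0, 0.001]
ft_force: [-0.6, -0.6, -2.4]
width: 0.422
gripper_force: 29.9
```

Emit:
{"method": "carry_out", "body": {
  "targets": "0 0 0.0005 0; 0 0 0.001 0; 0 0 0.0015 0; 0 0 0.002 0; 0 0 0.0025 0; 0 0 0.003 0; 0 0 0.003 0; 0 0 0.003 0"
}}

```text
time_s: 9.4
ee_pos: [466.3, -346.4, 120.5]
eef_rot: [0.692, 0.722, -0.0, 0.0]
ft_force: [0.0, -1.0, -1.7]
width: 0.424
gripper_force: 29.9
```

Emit:
{"method": "carry_out", "body": {
  "targets": "0 0 0.0005 0; 0 0 0.001 0; 0 0 0.0015 0; 0 0 0.002 0; 0 0 0.0025 0; 0 0 0.003 0; 0 0 0.003 0; 0 0 0.003 0"
}}

```text
time_s: 10.2
ee_pos: [466.3, -346.4, 117.5]
eef_rot: [0.692, 0.722, -0.0, 0.0]
ft_force: [0.1, 0.5, -2.5]
width: 0.42
gripper_force: 29.9
```

Emit:
{"method": "carry_out", "body": {
  "targets": "0 0 0.0005 0; 0 0 0.001 0; 0 0 0.0015 0; 0 0 0.002 0; 0 0 0.002 0; 0 0 0.002 0; 0 0 0.002 0; 0 0 0.002 0"
}}

```text
time_s: 11.0
ee_pos: [466.4, -346.4, 115.6]
eef_rot: [0.692, 0.722, -0.0, 0.0]
ft_force: [-0.7, 0.1, -2.1]
width: 0.422
gripper_force: 29.9
```

Emit:
{"method": "carry_out", "body": {
  "targets": "0 0 0.0005 0; 0 0 0.001 0; 0 0 0.0015 0; 0 0 0.002 0; 0 0 0.002 0; 0 0 0.002 0; 0 0 0.002 0; 0 0 0.002 0"
}}

```text
time_s: 11.8
ee_pos: [466.4, -346.4, 114.2]
eef_rot: [0.692, 0.722, -0.0, 0.0]
ft_force: [-0.1, 2.6, 4.5]
width: 0.424
gripper_force: 29.9
```

Emit:
{"method": "carry_out", "body": {
  "targets": "0 0 0.0005 0; 0 0 0.001 0; 0 0 0.0015 0; 0 0 0.0015 0; 0 0 0.0015 0; 0 0 0.0015 0; 0 0 0.0015 0; 0 0 0.0015 0"
}}

```text
time_s: 12.6
ee_pos: [466.4, -346.4, 114.1]
eef_rot: [0.692, 0.722, -0.0, 0.001]
ft_force: [-3.4, 3.8, 9.4]
width: 0.422
gripper_force: 29.9
```

Emit:
{"method": "carry_out", "body": {
  "targets": "0 0 -0.001 0; 0 0 -0.001 0; 0 0 -0.001 0; 0 0 -0.001 0; 0 0 -0.001 0; 0 0 -0.001 0; 0 0 -0.001 0; 0 0 -0.001 0"
}}

```text
time_s: 13.4
ee_pos: [466.4, -346.4, 114.1]
eef_rot: [0.692, 0.722, -0.0, 0.0]
ft_force: [-2.6, 3.1, 6.2]
width: 0.427
gripper_force: 29.9
```

Emit:
{"method": "carry_out", "body": {
  "targets": "0 0 0 0; 0 0 0 0; 0 0 0 0; 0 0 0 0; 0 0 0 0; 0 0 0 0; 0 0 -0.01 0; 0 0 -0.03 0",
  "claw": 0.35
}}

```text
time_s: 14.2
ee_pos: [465.4, -345.6, 141.8]
eef_rot: [0.692, 0.722, -0.0, -0.002]
ft_force: [0.6, -1.0, 0.7]
width: 0.649
gripper_force: 0.0
```

Emit:
{"method": "carry_out", "body": {
  "targets": "0 0 -0.03 0; 0 0 -0.06 0; 0 0 -0.06 0; -0.03 0 -0.06 0; -0.06 0 -0.06 0; -0.09 0 -0.06 0; -0.1 0 -0.06 0; -0.1 0 -0.06 0"
}}

```text
time_s: 15.0
ee_pos: [470.0, -447.0, 201.7]
eef_rot: [0.693, 0.721, 0.0, -0.001]
ft_force: [0.3, 0.8, -0.3]
width: 0.651
gripper_force: 0.0
```

```bash
python3 go.py 466 -400 121 92.4; python3 - <<'E'
from h import *
c=cam('top');d=cam('side')
r=lambda i,x,y,w,h,k:cv2.resize(i['image'][y:y+h,x:x+w],None,fx=k,fy=k,interpolation=cv2.INTER_CUBIC)
o=np.zeros((480,800,3),np.uint8);o[:,:400]=r(c,430,215,100,120,4);o[:,400:]=r(d,340,130,50,60,8)
cv2.imwrite('pics/g3.png',o)
E
```

```text
pos [ 470.  -447.   201.7] ang 92.3 shift 47.1 -2.1 80.7 yaw -0.1 F [ 0.3  0.8 -0.3] t 15.0
```

View pics/g3.png

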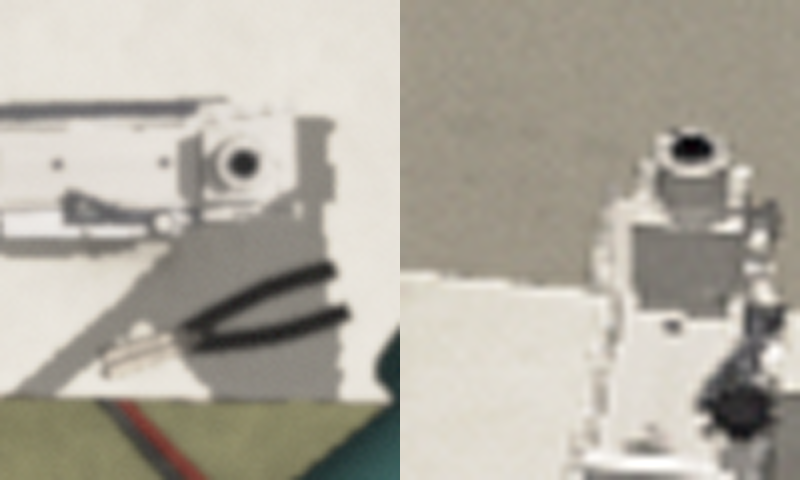

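The insert stands square and flat in the flare: spigot at top-view (490.5,255.5), front foot edge at about column 475, so its centre is roughly 9 mm below the load spot. I'll close the fingers and go behind it.

Emit:
{"method": "carry_out", "body": {
  "targets": "0.02 0 0 0; 0.035 0 0.015 0; 0.045 0 0.035 0; 0.047 0 0.055 0; 0.047 0 0.065 0; 0.047 0 0.068 0; 0.047 0 0.068 0; 0.047 0 0.068 0",
  "claw": 1
}}

```text
time_s: 15.9
ee_pos: [469.0, -399.8, 136.2]
eef_rot: [0.692, 0.722, -0.0, 0.001]
ft_force: [0.1, 0.2, 0.0]
width: 0.015
gripper_force: 0.0
```

```bash
python3 go.py 467 -370 127.3 92.4; python3 - <<'E'
from h import *
c=cam('top');d=cam('side')
r=lambda i,x,y,w,h,k:cv2.resize(i['image'][y:y+h,x:x+w],None,fx=k,fy=k,interpolation=cv2.INTER_CUBIC)
o=np.zeros((480,800,3),np.uint8);o[:,:400]=r(c,460,215,60,72,7)[:480,:400];o[:,400:]=r(d,340,115,50,60,8)
cv2.imwrite('pics/g4.png',o)
E
```

```text
pos [ 469.  -399.8  136.2] ang 92.4 shift 29.9 -0.8 8.9 yaw 0.0 F [0.1 0.2 0. ] t 15.9
```

View pics/g4.png

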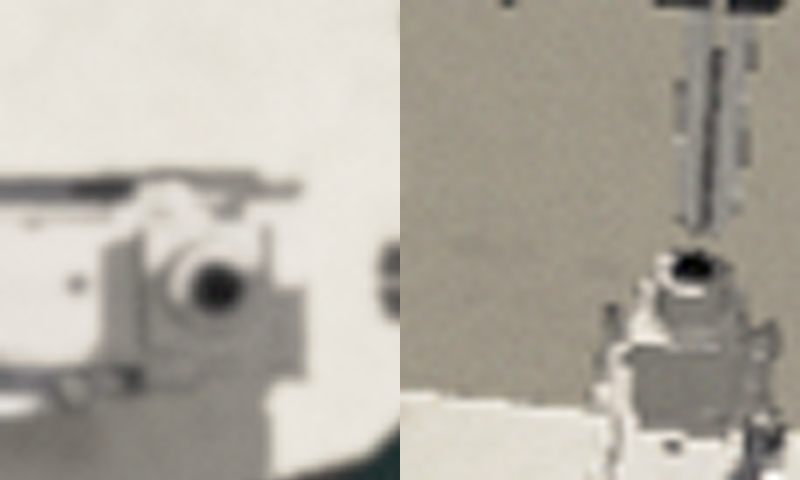

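The closed fingertips sit behind the insert, in line with its spigot (crop columns ~708 and 692, and the tip is higher). Now I'll move in and start the push along the slope.

Emit:
{"method": "carry_out", "body": {
  "targets": "0.005 -0.001 0.003 0; 0.01 -0.001 0.006 0; 0.015 -0.001 0.008 0; 0.02 -0.001 0.009 0; 0.025 -0.001 0.009 0; 0.03 -0.001 0.009 0; 0.03 -0.001 0.009 0; 0.03 -0.001 0.009 0"
}}

```text
time_s: 16.8
ee_pos: [466.4, -369.3, 126.2]
eef_rot: [0.692, 0.722, -0.0, 0.0]
ft_force: [-0.0, 0.0, 0.4]
width: 0.001
gripper_force: 0.0
```

Emit:
{"method": "carry_out", "body": {
  "targets": "0.003 0 0.0006 0; 0.006 0 0.0012 0; 0.009 0 0.0018 0; 0.012 0 0.0024 0; 0.015 0 0.003 0; 0.018 0 0.0036 0; 0.02 0 0.0042 0; 0.02 0 0.0042 0"
}}

```text
time_s: 17.6
ee_pos: [465.5, -349.0, 121.8]
eef_rot: [0.692, 0.722, 0.0, -0.0]
ft_force: [0.2, -0.4, 0.8]
width: 0.002
gripper_force: 0.1
```

Emit:
{"method": "carry_out", "body": {
  "targets": "0.003 0 0.0006 0; 0.006 0 0.0013 0; 0.009 0 0.0019 0; 0.012 0 0.0025 0; 0.015 0 0.0032 0; 0.018 0 0.0038 0; 0.021 0 0.0044 0; 0.024 0 0.005 0"
}}

```text
time_s: 18.4
ee_pos: [464.4, -325.1, 116.7]
eef_rot: [0.692, 0.722, -0.0, -0.0]
ft_force: [0.2, -1.0, 0.3]
width: 0.006
gripper_force: 0.4
```

```bash
python3 - <<'E'
from h import *
c=cam('top');d=cam('side');print(ctrl.state()['ft_force'],ctrl.state()['ee_pos'])
r=lambda i,x,y,w,h,k:cv2.resize(i['image'][y:y+h,x:x+w],None,fx=k,fy=k,interpolation=cv2.INTER_CUBIC)
o=np.zeros((480,800,3),np.uint8);o[:,:400]=r(c,410,210,100,120,4);o[:,400:]=r(d,340,130,50,60,8)
cv2.imwrite('pics/g5.png',o)
E
```

```text
[-0.5239809   0.19658894  0.02370077] [ 464.35069653 -324.75858193  116.57075734]
```

View pics/g5.png

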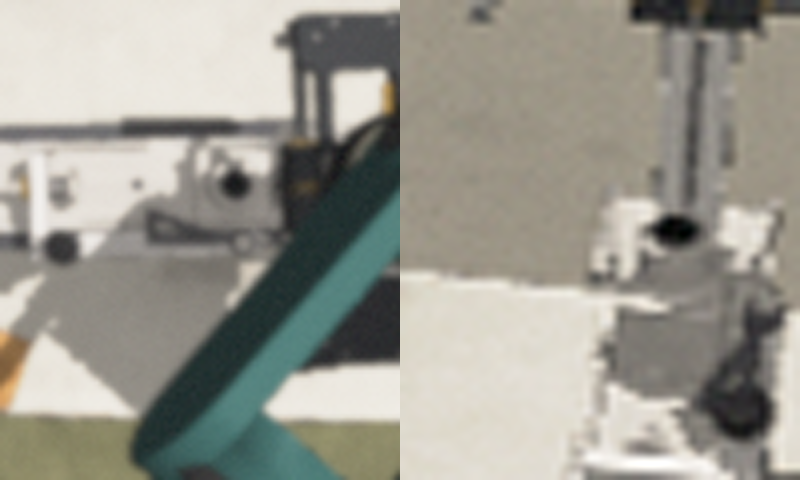

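The insert has followed the push squarely (spigot now at top-view (469,256)). The stop pad shows near column 427, about 65 mm ahead, and the pawl is next. I'll carry on in short strokes.

Emit:
{"method": "carry_out", "body": {
  "targets": "0.002 0 0.0004 0; 0.004 0 0.0008 0; 0.006 0 0.0013 0; 0.008 0 0.0017 0; 0.01 0 0.0021 0; 0.012 0 0.0025 0; 0.014 0 0.003 0; 0.016 0 0.0034 0"
}}

```text
time_s: 19.3
ee_pos: [464.1, -309.9, 113.9]
eef_rot: [0.692, 0.722, -0.0, 0.001]
ft_force: [0.1, -4.0, 1.4]
width: 0.007
gripper_force: 1.5
```

Emit:
{"method": "carry_out", "body": {
  "targets": "0.002 0 0.0004 0; 0.004 0 0.0008 0; 0.006 0 0.0013 0; 0.008 0 0.0017 0; 0.01 0 0.0021 0; 0.012 0 0.0025 0; 0.014 0 0.003 0; 0.016 0 0.0034 0"
}}

```text
time_s: 20.1
ee_pos: [463.1, -293.2, 109.9]
eef_rot: [0.692, 0.722, 0.0, -0.0]
ft_force: [0.4, -1.7, 1.9]
width: 0.005
gripper_force: 1.4
```

```bash
python3 go.py 462 -260 100 92.4;python3 go.py 462 -260 100 92.4
```

```text
pos [ 463.1 -293.2  109.9] ang 92.4 shift 33.2 0.3 9.9 yaw 0.0 F [ 0.4 -1.7  1.9] t 20.1
pos [ 463.1 -293.2  109.9] ang 92.4 shift 33.2 0.3 9.9 yaw 0.0 F [ 0.4 -1.7  1.9] t 20.1
```

Emit:
{"method": "carry_out", "body": {
  "targets": "0.002 0 0.0004 0; 0.004 0 0.0008 0; 0.006 0 0.0012 0; 0.008 0 0.0016 0; 0.01 0 0.002 0; 0.012 0 0.0024 0; 0.014 0 0.0028 0; 0.016 0 0.0032 0"
}}

```text
time_s: 20.9
ee_pos: [462.4, -277.1, 106.6]
eef_rot: [0.692, 0.722, 0.0, -0.0]
ft_force: [0.9, -1.3, 1.2]
width: 0.006
gripper_force: 0.8
```

Emit:
{"method": "carry_out", "body": {
  "targets": "0.001 0 0.0002 0; 0.002 0 0.0004 0; 0.003 0 0.0006 0; 0.004 0 0.0008 0; 0.005 0 0.001 0; 0.006 0 0.0012 0; 0.007 0 0.0014 0; 0.008 0 0.0016 0"
}}

```text
time_s: 21.7
ee_pos: [462.1, -269.4, 105.2]
eef_rot: [0.692, 0.722, -0.0, 0.0]
ft_force: [0.4, -2.4, 0.4]
width: 0.004
gripper_force: 1.0
```

Emit:
{"method": "carry_out", "body": {
  "targets": "0.0005 0 0.0001 0; 0.001 0 0.0002 0; 0.0015 0 0.0003 0; 0.002 0 0.0004 0; 0.0025 0 0.0005 0; 0.003 0 0.0006 0; 0.0035 0 0.0007 0; 0.004 0 0.0008 0"
}}

```text
time_s: 22.5
ee_pos: [461.9, -265.5, 104.4]
eef_rot: [0.692, 0.722, -0.0, 0.0]
ft_force: [1.1, -1.9, 0.8]
width: 0.006
gripper_force: 1.1
```

Emit:
{"method": "carry_out", "body": {
  "targets": "0.0005 0 0.0001 0; 0.001 0 0.0002 0; 0.0015 0 0.0003 0; 0.002 0 0.0004 0; 0.0025 0 0.0005 0; 0.003 0 0.0006 0; 0.0035 0 0.0007 0; 0.004 0 0.0008 0"
}}

```text
time_s: 23.3
ee_pos: [461.7, -261.4, 103.5]
eef_rot: [0.692, 0.722, 0.0, -0.0]
ft_force: [1.9, -2.4, 1.2]
width: 0.002
gripper_force: 0.9
```

Emit:
{"method": "carry_out", "body": {
  "targets": "0.0004 0 0.0001 0; 0.0008 0 0.0002 0; 0.0012 0 0.0003 0; 0.0016 0 0.0003 0; 0.002 0 0.0004 0; 0.0024 0 0.0005 0; 0.0027 0 0.0006 0; 0.003 0 0.0006 0"
}}

```text
time_s: 24.1
ee_pos: [461.7, -259.1, 103.2]
eef_rot: [0.692, 0.722, -0.0, 0.001]
ft_force: [1.8, -4.3, 2.0]
width: 0.003
gripper_force: 2.5
```

Stop contact is starting, so I'll go in 1–1.5 mm steps.

Emit:
{"method": "carry_out", "body": {
  "targets": "0.0003 0 0.0001 0; 0.0006 0 0.0001 0; 0.0009 0 0.0002 0; 0.0012 0 0.0003 0; 0.0015 0 0.0003 0; 0.0015 0 0.0003 0; 0.0015 0 0.0003 0; 0.0015 0 0.0003 0"
}}

```text
time_s: 24.9
ee_pos: [461.7, -258.2, 103.1]
eef_rot: [0.692, 0.722, -0.001, 0.001]
ft_force: [-0.0, -6.3, 1.2]
width: 0.008
gripper_force: 3.1
```

Emit:
{"method": "carry_out", "body": {
  "targets": "0.0003 0 0.0001 0; 0.0006 0 0.0001 0; 0.001 0 0.0002 0; 0.001 0 0.0002 0; 0.001 0 0.0002 0; 0.001 0 0.0002 0; 0.001 0 0.0002 0; 0.001 0 0.0002 0"
}}

```text
time_s: 25.7
ee_pos: [461.7, -257.6, 103.1]
eef_rot: [0.692, 0.722, -0.001, 0.001]
ft_force: [0.8, -6.4, 1.3]
width: 0.004
gripper_force: 3.5
```

```bash
python3 - <<'E'
from h import *
c=cam('top');d=cam('side');print(ctrl.state()['ft_force'],ctrl.state()['ee_pos'])
r=lambda i,x,y,w,h,k:cv2.resize(i['image'][y:y+h,x:x+w],None,fx=k,fy=k,interpolation=cv2.INTER_CUBIC)
o=np.zeros((480,800,3),np.uint8);o[:,:400]=r(c,410,232,50,60,8);o[:,400:]=r(d,345,140,50,60,8)
cv2.imwrite('pics/g6.png',o)
E
```

```text
[ 0.98457301 -6.82093942  1.19657134] [ 461.65381548 -257.57001122  103.08838798]
```

View pics/g6.png

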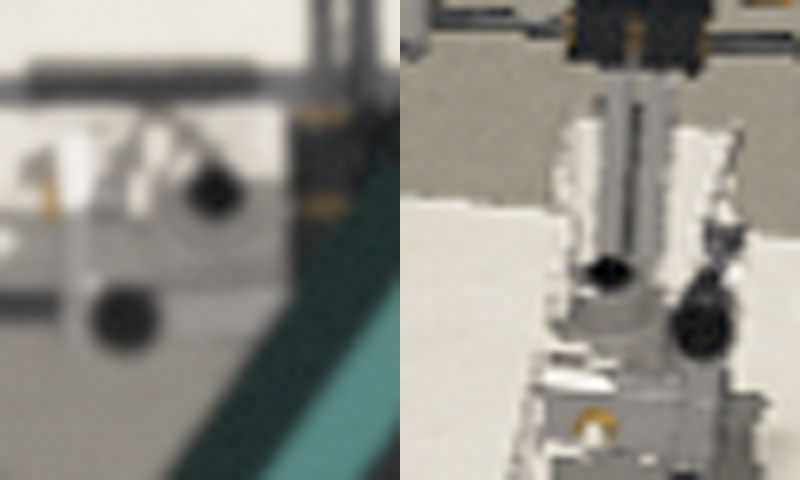

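The insert is against the stop pad, with the spigot at about (437,256), and the push is 6.8 N. The pawl can't be seen from here, so I'll continue in 1 mm steps.

Emit:
{"method": "carry_out", "body": {
  "targets": "0.0003 0 0.0001 0; 0.0006 0 0.0001 0; 0.001 0 0.0002 0; 0.001 0 0.0002 0; 0.001 0 0.0002 0; 0.001 0 0.0002 0; 0.001 0 0.0002 0; 0.001 0 0.0002 0"
}}

```text
time_s: 26.6
ee_pos: [461.7, -257.0, 103.1]
eef_rot: [0.692, 0.722, -0.001, 0.002]
ft_force: [-0.9, -8.7, 1.7]
width: 0.006
gripper_force: 3.9
```

Emit:
{"method": "carry_out", "body": {
  "targets": "0.0003 0 0.0001 0; 0.0006 0 0.0001 0; 0.001 0 0.0002 0; 0.001 0 0.0002 0; 0.001 0 0.0002 0; 0.001 0 0.0002 0; 0.001 0 0.0002 0; 0.001 0 0.0002 0"
}}

```text
time_s: 27.4
ee_pos: [461.3, -256.3, 102.7]
eef_rot: [0.692, 0.722, -0.002, 0.002]
ft_force: [0.3, -8.3, 1.2]
width: 0.004
gripper_force: 4.2
```

Emit:
{"method": "carry_out", "body": {
  "targets": "0.0003 0 0.0001 0; 0.0006 0 0.0001 0; 0.001 0 0.0002 0; 0.001 0 0.0002 0; 0.001 0 0.0002 0; 0.001 0 0.0002 0; 0.001 0 0.0002 0; 0.001 0 0.0002 0"
}}

```text
time_s: 28.2
ee_pos: [461.3, -255.7, 102.7]
eef_rot: [0.692, 0.721, -0.002, 0.002]
ft_force: [-0.6, -9.1, 2.0]
width: 0.008
gripper_force: 4.6
```

```bash
python3 - <<'E'
from h import *
F=[]
for i in range(4): cam('side');F.append(ctrl.state()['ft_force'])
print(np.mean(F,0),ctrl.state()['ee_pos'])
E
```

```text
[-0.18453925 -8.97496786  1.54904247] [ 461.28359386 -255.70500491  102.70933008]
```

Emit:
{"method": "carry_out", "body": {
  "targets": "0.0003 0 0.0001 0; 0.0006 0 0.0001 0; 0.001 0 0.0002 0; 0.0013 0 0.0003 0; 0.0016 0 0.0003 0; 0.0016 0 0.0003 0; 0.0016 0 0.0003 0; 0.0016 0 0.0003 0"
}}

```text
time_s: 29.2
ee_pos: [461.3, -254.8, 102.7]
eef_rot: [0.692, 0.721, -0.002, 0.003]
ft_force: [-0.3, -10.5, 1.3]
width: 0.008
gripper_force: 5.3
```

Emit:
{"method": "carry_out", "body": {
  "targets": "0.0003 0 0.0001 0; 0.0006 0 0.0001 0; 0.001 0 0.0002 0; 0.001 0 0.0002 0; 0.001 0 0.0002 0; 0.001 0 0.0002 0; 0.001 0 0.0002 0; 0.001 0 0.0002 0"
}}

```text
time_s: 30.0
ee_pos: [461.3, -254.2, 102.7]
eef_rot: [0.693, 0.721, -0.003, 0.003]
ft_force: [-0.2, -11.1, 2.5]
width: 0.01
gripper_force: 5.6
```

Emit:
{"method": "carry_out", "body": {
  "targets": "-0.001 0 -0.0002 0; -0.002 0 -0.0004 0; -0.003 0 -0.0006 0; -0.004 0 -0.0008 0; -0.004 0 -0.0008 0; -0.004 0 -0.0008 0; -0.004 0 -0.0008 0; -0.004 0 -0.0008 0"
}}

```text
time_s: 30.8
ee_pos: [461.1, -255.5, 102.1]
eef_rot: [0.692, 0.722, -0.001, 0.001]
ft_force: [1.8, -6.1, 0.6]
width: 0.005
gripper_force: 3.1
```

Emit:
{"method": "carry_out", "body": {
  "targets": "-0.001 0 -0.0002 0; -0.002 0 -0.0004 0; -0.003 0 -0.0006 0; -0.003 0 -0.0006 0; -0.003 0 -0.0006 0; -0.003 0 -0.0006 0; -0.003 0 -0.0006 0; -0.003 0 -0.0006 0"
}}

```text
time_s: 31.6
ee_pos: [461.4, -257.3, 102.6]
eef_rot: [0.692, 0.722, -0.0, -0.0]
ft_force: [-1.0, -4.8, -1.5]
width: 0.009
gripper_force: 1.9
```

Emit:
{"method": "carry_out", "body": {
  "targets": "-0.001 0 -0.0002 0; -0.002 0 -0.0004 0; -0.003 0 -0.0006 0; -0.003 0 -0.0006 0; -0.003 0 -0.0006 0; -0.003 0 -0.0006 0; -0.003 0 -0.0006 0; -0.003 0 -0.0006 0"
}}

```text
time_s: 32.4
ee_pos: [461.7, -260.3, 103.4]
eef_rot: [0.692, 0.722, 0.0, -0.0]
ft_force: [0.2, 0.2, -1.2]
width: 0.004
gripper_force: 0.0
```

```bash
python3 - <<'E'
from h import *
F=[]
for i in range(3): cam('side');F.append(ctrl.state()['ft_force'])
print(np.mean(F,0),ctrl.state()['ee_pos'])
E
```

```text
[ 0.32048004 -0.18003291 -0.26630074] [ 461.69804765 -260.36752346  103.39653047]
```

```bash
cat > sp.py <<'E'
from h import *
def cen(g,u=437,v=256,r=5):  # dark-weighted centroid of spigot bore
    g=g.astype(float)
    for _ in range(6):
        Y,X=np.mgrid[0:g.shape[0],0:g.shape[1]]
        w=np.clip(110-g,0,None)*(np.hypot(X-u,Y-v)<r)
        u,v=(w*X).sum()/w.sum(),(w*Y).sum()/w.sum()
    return round(u,2),round(v,2)
E
python3 - <<'E'
from sp import *
G=cv2.cvtColor(cv2.imread('pics/g6.png'),cv2.COLOR_BGR2GRAY)
a=cv2.resize(G[:,:400],(50,60),interpolation=cv2.INTER_AREA); b=cv2.resize(G[:,400:],(50,60),interpolation=cv2.INTER_AREA)
print('then',cen(a,27,24),cen(b,26,34))
for k in range(2):
    t=cv2.cvtColor(cam('top')['image'],cv2.COLOR_BGR2GRAY)[232:292,410:460];s=cv2.cvtColor(cam('side')['image'],cv2.COLOR_BGR2GRAY)[140:200,345:395]
    print('now',cen(t,27,24),cen(s,26,34))
print(ctrl.state()['ee_pos'],ctrl.state()['ft_force'])
E
```

```text
then (np.float64(26.43), np.float64(23.8)) (np.float64(25.9), np.float64(33.62))
now (np.float64(27.06), np.float64(23.93)) (np.float64(26.14), np.float64(33.25))
now (np.float64(27.1), np.float64(23.93)) (np.float64(26.14), np.float64(33.24))
[ 461.70281007 -260.38536826  103.36946251] [-0.58017553  0.84827171  0.07813687]
```

Emit:
{"method": "carry_out", "body": {
  "targets": "-0.01 0 -0.01 0; -0.02 0 -0.04 0; -0.05 0 -0.08 0; -0.09 0 -0.1 0; -0.13 0 -0.1 0; -0.17 0 -0.1 0; -0.19 0 -0.1 0; -0.2 0 -0.1 0"
}}

```text
time_s: 33.55
ee_pos: [469.4, -463.0, 203.3]
eef_rot: [0.693, 0.721, -0.0, 0.0]
ft_force: [0.5, 0.1, 1.1]
width: 0.003
gripper_force: 0.0
```

```bash
python3 - <<'E'
from sp import *
o=cv2.imread('pics/top0.png',0);c=cam('top','top9.png');n=cv2.imread('pics/top9.png',0)
d=cam('side','side9.png');s=cv2.imread('pics/side9.png',0)
print(cen(n[232:292,410:460],27,24),cen(s[140:200,345:395],26,34),ctrl.state()['ee_pos'])
np.set_printoptions(linewidth=250)
print(o[258:276,436:466]);print(n[258:276,436:466])
# knob (head) shift check
print('knob',cen(o,425.6,272,6),cen(n,425.6,272,6))
E
```

```text
(np.float64(26.94), np.float64(23.6)) (np.float64(25.94), np.float64(33.4)) [ 469.69720502 -461.56232458  203.18737734]
[[215 215 214 214 215 214 213 206 205 208 215 215 215 216 216 218 217 217 218 217 218 219 218 219 219 219 220 219 219 220]
 [215 215 215 214 216 215 215 215 216 215 216 217 216 217 217 217 218 218 218 218 219 219 219 219 219 220 220 221 221 222]
 [216 215 216 215 215 216 216 216 215 216 215 214 214 216 217 218 217 217 218 218 220 218 220 220 220 221 220 220 220 220]
 [217 217 217 216 217 215 217 217 216 213 204 199 202 206 212 216 216 217 219 218 219 220 218 219 220 220 220 220 219 220]
 [218 218 217 217 217 217 216 216 214 204 179 162 164 174 188 203 211 214 217 218 219 219 220 220 220 220 221 220 221 221]
 [216 216 216 215 216 216 217 212 204 184 149 125 123 133 152 168 185 196 205 213 217 219 218 219 218 219 219 220 220 220]
 [208 208 209 208 209 210 210 200 179 152 122 101 101 108 121 131 142 151 170 189 201 206 206 209 211 212 214 216 218 218]
 [199 199 197 197 198 199 201 193 168 135 110  96 101 113 124 123 118 116 128 146 164 171 174 183 195 201 205 207 212 2
[... 2835 characters left out ...]
[232 232 232 231 231 232 232 232 226 209 185 177 176 170 159 164 169 173 175 176 182 184 179 176 172 173 172 170 170 163]
 [229 230 229 229 230 229 229 229 227 223 219 217 216 206 185 187 201 210 216 217 219 219 218 218 216 215 209 207 204 192]
 [214 215 215 215 215 215 214 214 214 214 214 215 213 202 177 170 184 201 210 213 214 215 214 213 212 208 199 194 191 178]
 [168 167 166 165 165 167 165 162 165 168 171 171 170 161 146 140 145 157 161 164 163 163 164 161 161 157 151 148 148 147]
 [137 137 136 133 132 132 132 132 132 135 136 138 135 131 124 120 122 121 122 120 120 120 122 120 119 119 119 124 140 147]]
knob (np.float64(424.78), np.float64(271.82)) (np.float64(424.8), np.float64(271.79))
```

The pawl outline matches its sprung-in picture from the start exactly, and it lies right behind the insert. The head hasn't moved and the arm is clear, so I'm handing in.

```bash
python3 -c "
from cell import ctrl
print(ctrl.finish_job())"
```

```text
the job is handed in; nothing more can be done
None
```

I stood insert_40 in the flare and pushed it past the pawl and against the stop, peaking at about 11 N; the pawl dropped in behind it, the head stayed on its setting, and I handed the job in at about 34 s.

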